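# Empty a dustpan of broken glass over the rim of the glass-waste tub

### The arm

A 6-joint arm with a two-finger parallel gripper is mounted at the origin on the work surface. World frame = base frame: x ahead of the robot, y to its left, z up, the work surface at z = 0. Lengths are in m, angles in rad, forces in N, time in s.
With the tool pointing down it reaches from about 0.3 to 0.875 m from the base axis. Payload 6.4 kg.
Tool frame: the origin (TCP) lies midway between the tips of the shut fingers; the grasp point (between the pads) lies 19 mm behind it; y points along the fingers, x is the direction in which the jaws open and shut, and the axes are right-handed (so a half turn about y gives the same grasp; the last joint's range is limited). The gripper opens to 85 mm and grips with 20 to 120 N. Pads are 22 mm wide; open, the fingers measure 114 mm over their backs; the gripper's body (76 mm by 85 mm) begins 54 mm behind the grasp point. The pads swing forward as they close: fully open they stand 13 mm farther back than shut.
Start: joints at [-1.316, 0.181, 1.607, -0, 1.354, -0.206], TCP at [0.256, -0.515, 0.231] pointing down, gripper open.
Joint ranges: [-2.99, 2.99], [-0.89, 2.07], [0.3, 2.58], [-1.14, 4.28], [0, 2.63], [-3.12, 3.12]. Speed limits (rad/s): [2.57, 2.57, 3.01, 3.14, 3.14, 3.14].

### API

Orientations are given as a unit quaternion [w, x, y, z].
In Python, from bench import ctrl gives the robot as it stands.
- The arm moves only by the tool step_arm, never from a script. Its argument "commands" is a list of rows, each a list of 7 numbers: the turn, a rotation vector about the tool's x, y, z in units of 6 degrees (1.0 is 6 degrees), then the shift along the tool's x, y, z in units of 30 mm (1.0 is 30 mm), then the opening, from 0 (shut) to 1 (fully open). A call has 1 to 10 rows; each row shifts and turns the commanded pose from where the row before left it, along the tool's axes as they then stand; what a row does not reach is not made up. A row lasts 1/10 s, in which the tool goes at most 50 mm and 8.59 degrees, less where a joint would pass 70% of its speed; a pose out of reach is approached as far as the arm can. A call with a number of a shift or a turn outside -1 to 1 is refused whole. A call with a gripper value outside its range is refused whole. The fingers move at their own pace and stop on an object; the grip force is fixed at half the most. Time passes only in rows, so rows that do not move let the fingers close. It gives the time, the measured TCP pose, the force and the opening at its end, in the units of the state.
- ctrl.get_obs(): the state, without advancing time (a new reading comes with each control period).
- ctrl.camera(name): name is "scene" or "top"; returns (picture, depth): 480x640x3 uint8, blue, green, red; 480x640 float32, m along the optical axis (not along the pixel's ray), 0 where there is no reading.
- ctrl.get_calibration(name): a dict with "intrinsics" (3x3 intrinsics, pixels), "R" (3x3) and "t" (3): a world point X has camera coordinates R X + t. Camera axes: x right, y down, z forward; pixel columns grow to the right and rows downward; lengths in m; the calibration is good to about 2 mm. A picture is of the moment at which its call begins. get_calibration takes no time and is no camera call.
- ctrl.hand_in(): hands the job in, once; it reports no verdict.
Trained networks look in the newest picture that a camera, given by its name, has taken for a name from the list of things; names that differ only in an ending like _2 or _b are one class to them, and where a whole thing is asked for, a point or a joint stands for the part that bears it (a point fixed in the world has none). Each returns a list of dicts, best first, with "p" (0 to 1); they miss things now and then, are a little off and sometimes report something else, mostly with a low value. They report only what shows in the picture. A call takes as long as a camera call.
- ctrl.boxes_of(thing, camera): "point" ([x, y, z] in m, in the coordinates of the camera as it stood for that picture, good to about 4 mm: the middle of the surface that is visible of it).
- ctrl.silhouettes(thing, camera): "pixels" (480x640 bool, what is visible of it).
The state is a dict: "time_s": time; "q": joint angles; "dq": joint speeds; "joint_efforts": joint torques, N m; "eef_pos": TCP position; "eef_rot": TCP orientation; "wrist_force": force on the tool from outside, world axes, zero at the start; "torque": the same for the moment, N m; "opening": opening from 0.0 (shut) to 1.0 (fully open).
Only numpy, scipy, OpenCV 4.12 (cv2) and the standard library are available. Lean on these libraries where they do the work, as an engineer would, in place of code of your own. Each camera call takes 0.05 s, during which the arm holds its last target.

### The job

A bottle has broken and its pieces have been swept into the dustpan: carry the loaded pan by its handle without spilling or touching the glass, press its front lip down on the rim of the red tub, and keep it pressed there while you tip the pan until every piece has slid off into the tub. Then lay the empty pan flat back on the blue mat and let go. Do not shove the tub along the bench or disturb the brush, the whole bottle and the dishes.

Things in the scene. Friction and masses are not known exactly. Their poses are not given: they have to be found in the camera images.
- pan: steel dustpan holding the broken glass, flat on the mat, handle towards the robot, about 300 g. Origin: centre of the blade's underside; +x out over the open front lip, -x to the handle, z up. Flat blade 150 (x) by 180 (y), 3 thick; side walls 45 high at the rear, 8 at the front; rear wall 45 high. Glass lies loose on the steel and starts to slide at a tilt of 15 to 25 degrees
- pan_grip (a point): point to hold on the pan's straight teal handle: on the handle's centre line, 125 behind (-x) the blade centre and 35 above the blade's underside (mid-height of the handle). The handle is a level bar, 95 long (from 8 to 103 behind the rear wall), 26 wide (y), 22 high. Same axes as the pan
- pan_lip (a point): middle of the pan's front edge, at its underside: 75 ahead (+x) of the blade centre. Same axes as the pan
- tub: open red plastic broken-glass tub standing loose on the bench, about 1.5 kg. Origin: centre of its underside; z up. Outside 270 (x) by 200 (y) by 100 high, walls 4 thick, floor 6 thick; round the top an outward flange 12 wide and 6 thick makes the rim, its top 100 above the bench, flush with the wall tops. It shifts if shoved
- mat: blue bench mat fixed to the bench, 300 (x) by 220 (y) by 3 thick. Origin: centre of its underside
- glass_wall: broken curved piece of an amber bottle's wall, about 78 long, 57 wide, 15 high, lying hump up in the pan, 50 g. Origin: middle of its underside
- glass_base: broken piece of the amber bottle's bottom with a ragged stub of wall, about 45 by 70, up to 26 high, in the pan, 50 g. Origin: near the middle of its underside
- glass_neck: broken neck and shoulder of the amber bottle with its black cap still on, lying on its side in the pan, about 62 long, 58 across the shoulder, 60 g; its faces keep it from rolling on a level pan. Origin: underside, near the middle
- brush: bench brush with wooden handle, 270 long, 44 high, lying to one side of the work: leave it alone. Origin: middle of its underside
- bottle: whole amber reagent bottle, 70 diameter, 145 high: leave it alone. Origin: centre of its underside
- dishes: stack of three culture dishes, 90 diameter, 46 high, beyond the gap between mat and tub: leave it alone. Origin: centre of its underside

How it is judged:
On the way, in this order (a step that is already met when the one before it is completed fails the run):
1. the loaded pan is lifted clear of the bench with all three pieces on it (height (world z) of each of pan, pan_lip above 0.03 m and x of glass_wall in the frame of pan between -0.08 and 0.085 m and y of glass_wall in the frame of pan between -0.095 and 0.095 m and z of glass_wall in the frame of pan between -0.01 and 0.05 m and x of glass_base in the frame of pan between -0.08 and 0.085 m and y of glass_base in the frame of pan between -0.095 and 0.095 m and z of glass_base in the frame of pan between -0.01 and 0.05 m and x of glass_neck in the frame of pan between -0.08 and 0.085 m and y of glass_neck in the frame of pan between -0.095 and 0.095 m and z of glass_neck in the frame of pan between -0.01 and 0.05 m), for 0.2 s.
2. the pan's lip is pressed on the tub's rim (over 2 N) with all three pieces still on the pan (contact force between pan and tub above 2 N and x of pan_lip in the frame of tub between -0.15 and 0.15 m and y of pan_lip in the frame of tub between -0.115 and 0.115 m and z of pan_lip in the frame of tub above 0.07 m and x of glass_wall in the frame of pan between -0.08 and 0.085 m and y of glass_wall in the frame of pan between -0.095 and 0.095 m and z of glass_wall in the frame of pan between -0.01 and 0.05 m and x of glass_base in the frame of pan between -0.08 and 0.085 m and y of glass_base in the frame of pan between -0.095 and 0.095 m and z of glass_base in the frame of pan between -0.01 and 0.05 m and x of glass_neck in the frame of pan between -0.08 and 0.085 m and y of glass_neck in the frame of pan between -0.095 and 0.095 m and z of glass_neck in the frame of pan between -0.01 and 0.05 m), for 0.2 s.
3. all three pieces have slid into the tub while the tipped pan is still pressed on its rim (over 1 N) (contact force between pan and tub above 1 N and x of pan_lip in the frame of tub between -0.15 and 0.15 m and y of pan_lip in the frame of tub between -0.115 and 0.115 m and z of pan_lip in the frame of tub above 0.03 m and angle between pan's own z axis and vertical above 0.25 rad and x of glass_wall in the frame of tub between -0.135 and 0.135 m and y of glass_wall in the frame of tub between -0.1 and 0.1 m and z of glass_wall in the frame of tub between -0.01 and 0.09 m and x of glass_base in the frame of tub between -0.135 and 0.135 m and y of glass_base in the frame of tub between -0.1 and 0.1 m and z of glass_base in the frame of tub between -0.01 and 0.09 m and x of glass_neck in the frame of tub between -0.135 and 0.135 m and y of glass_neck in the frame of tub between -0.1 and 0.1 m and z of glass_neck in the frame of tub between -0.01 and 0.09 m), for 0.1 s.
At the end, for the whole second after the job is handed in: All three pieces of glass lie inside the tub below its rim, at rest; the empty pan lies flat (within 0.08 rad) and still on the blue mat, the centre of its blade over the mat (20 mm or more inside the mat's short edges, 10 mm inside its long edges); the tub stands flat within 40 mm of where it was (x of glass_wall in the frame of tub between -0.135 and 0.135 m and y of glass_wall in the frame of tub between -0.1 and 0.1 m and z of glass_wall in the frame of tub between -0.01 and 0.09 m and x of glass_base in the frame of tub between -0.135 and 0.135 m and y of glass_base in the frame of tub between -0.1 and 0.1 m and z of glass_base in the frame of tub between -0.01 and 0.09 m and x of glass_neck in the frame of tub between -0.135 and 0.135 m and y of glass_neck in the frame of tub between -0.1 and 0.1 m and z of glass_neck in the frame of tub between -0.01 and 0.09 m and angle between pan's own z axis and vertical below 0.08 rad and x of pan in the frame of mat between -0.13 and 0.13 m and y of pan in the frame of mat between -0.1 and 0.1 m and z of pan in the frame of mat between -0.005 and 0.01 m and linear speed of pan below 0.03 m/s and angle between tub's own z axis and vertical below 0.05 rad and distance of tub from where it was at the start of the episode below 0.04 m and linear speed of each of glass_wall, glass_base, glass_neck below 0.05 m/s); the robot touches nothing.
It fails at once if the fingers touch the broken glass (contact force between the fingers and glass_wall above 0.5 N or contact force between the fingers and glass_base above 0.5 N or contact force between the fingers and glass_neck above 0.5 N).
It fails at once if glass is spilled on the bench or the mat ((height (world z) of glass_wall below 0.05 m and not (x of glass_wall in the frame of pan between -0.08 and 0.085 m and y of glass_wall in the frame of pan between -0.095 and 0.095 m and z of glass_wall in the frame of pan between -0.01 and 0.05 m) and not (x of glass_wall in the frame of tub between -0.135 and 0.135 m and y of glass_wall in the frame of tub between -0.1 and 0.1 m and z of glass_wall in the frame of tub between -0.01 and 0.09 m)) or (height (world z) of glass_base below 0.05 m and not (x of glass_base in the frame of pan between -0.08 and 0.085 m and y of glass_base in the frame of pan between -0.095 and 0.095 m and z of glass_base in the frame of pan between -0.01 and 0.05 m) and not (x of glass_base in the frame of tub between -0.135 and 0.135 m and y of glass_base in the frame of tub between -0.1 and 0.1 m and z of glass_base in the frame of tub between -0.01 and 0.09 m)) or (height (world z) of glass_neck below 0.05 m and not (x of glass_neck in the frame of pan between -0.08 and 0.085 m and y of glass_neck in the frame of pan between -0.095 and 0.095 m and z of glass_neck in the frame of pan between -0.01 and 0.05 m) and not (x of glass_neck in the frame of tub between -0.135 and 0.135 m and y of glass_neck in the frame of tub between -0.1 and 0.1 m and z of glass_neck in the frame of tub between -0.01 and 0.09 m))).
It fails at once if the tub is shoved more than 50 mm or tipped (distance of tub from where it was at the start of the episode above 0.05 m or angle between tub's own z axis and vertical above 0.2 rad).
It fails at once if the brush, whole bottle or dishes are moved more than 30 mm (distance of any of brush, bottle, dishes from where it was at the start of the episode above 0.03 m).
It also fails if it takes over 64 s, if anything falls off the work surface, if the arm or the gripper's body presses on something with over 40 N, if the wrist force passes 120 N, or if a joint passes its speed limit or range.

## Working session

There is one attempt and no reset: what is moved stays moved. The work goes in short steps, Python scripts to look and compute and a tool call to move; the robot and the scene stay as the last step left them, time stands still between calls to the robot, and variables do not carry over. Pictures are saved under pics/ and viewed, and the job is handed in when it is done.

Besides the shell and the picture viewer there is one more tool, called after "Emit:" by a JSON object that holds its "fn" and its "kwargs". step_arm: Moves the arm, as the interface text tells. Its arguments: {"type":"object","properties":{"commands":{"type":"array"}},"required":["commands"]}

```bash
ls; mkdir -p pics
python3 - <<'E'
from bench import ctrl
import cv2,numpy as np
o=ctrl.get_obs();print(o)
for n in("scene","top"):
    p,d=ctrl.camera(n);cv2.imwrite(f"pics/{n}0.png",p);np.save(f"{n}0.npy",d)
    c=ctrl.get_calibration(n);R,t=np.array(c["R"]),np.array(c["t"]);print(n,c["intrinsics"],-R.T@t)
    for th in["pan","tub","mat","pan_grip","brush","bottle","dishes","glass_neck","glass_base","glass_wall"]:
        print(th,[(np.round(R.T@(np.array(b["point"])-t),3),round(b["p"],2)) for b in ctrl.boxes_of(th,n)[:2]])
E
```

```text
pics
{'time_s': 0.0, 'q': array([-1.31630112e+00,  1.81566104e-01,  1.60803527e+00, -2.25896567e-05,
        1.35377928e+00, -2.06319460e-01]), 'dq': array([-0.00075346,  0.00181329, -0.00011376, -0.00086575,  0.00016507,
        0.00075021]), 'joint_efforts': array([-1.45718164e-03, -4.44867897e+01, -3.51336050e+01, -4.14921860e-04,
        8.82148684e-03, -5.43585656e-06]), 'eef_pos': array([ 0.25554414, -0.51446545,  0.23035688]), 'eef_rot': array([ 0.60140491, -0.60054399,  0.37306107, -0.37213504]), 'wrist_force': array([ 0.65791084, -0.08910757, -0.41261403]), 'torque': array([-0.00214434, -0.03364489,  0.04178792]), 'opening': 0.9961106685049104}
scene [[532.25982399   0.         313.3304143 ]
 [  0.         532.25982399 241.73093626]
 [  0.           0.           1.        ]] [ 1.39869072 -0.41371884  0.99621029]
pan [(array([0.65 , 0.464, 0.04 ]), 0.57), (array([ 0.569, -0.284,  0.007]), 0.56)]
tub []
mat [(array([ 0.686, -0.266,  0.006]), 0.86), (array([ 0.55 , -0.254,  0.036]), 0.48)]
pan_grip [(array([ 0.567, -0.29 ,  0.004]), 0.94)]
brush []
bottle [(array([ 0.595, -0.46
[... 211 characters left out ...]
]
glass_wall [(array([ 0.6 , -0.32,  0.02]), 0.9)]
top [[554.97109268   0.         322.74380114]
 [  0.         554.97109268 241.99787133]
 [  0.           0.           1.        ]] [0.47516812 0.00363304 1.41046461]
pan [(array([ 0.575, -0.282,  0.004]), 0.6)]
tub [(array([0.567, 0.242, 0.002]), 0.56)]
mat [(array([ 0.652, -0.254,  0.003]), 0.92)]
pan_grip [(array([ 0.578, -0.284,  0.005]), 0.59)]
brush [(array([0.632, 0.47 , 0.038]), 0.91)]
bottle [(array([ 0.57 , -0.445,  0.098]), 0.67)]
dishes [(array([0.739, 0.028, 0.049]), 0.62)]
glass_neck [(array([ 0.552, -0.25 ,  0.043]), 0.84)]
glass_base [(array([ 0.621, -0.224,  0.014]), 0.59)]
glass_wall [(array([ 0.596, -0.317,  0.02 ]), 0.66)]
```

View pics/top0.png

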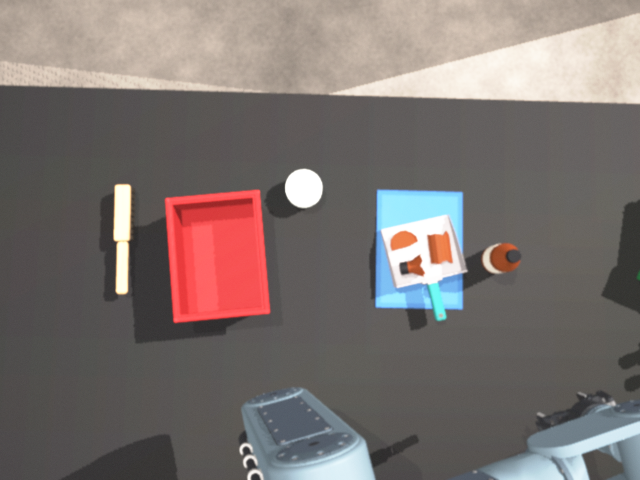

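View pics/scene0.png

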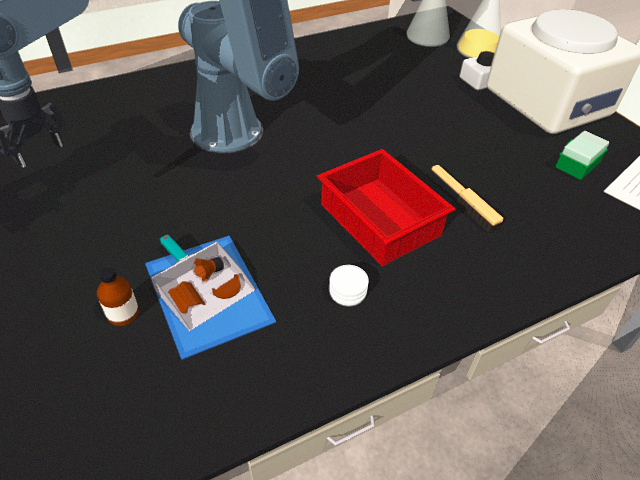

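```bash
cat > h.py <<'E'
from bench import ctrl
import cv2,numpy as np
from scipy.spatial.transform import Rotation as Ro
def cloud(n,d):
    c=ctrl.get_calibration(n);K=np.array(c["intrinsics"]);R=np.array(c["R"]);t=np.array(c["t"])
    v,u=np.mgrid[:480,:640]
    P=np.stack([(u-K[0,2])/K[0,0]*d,(v-K[1,2])/K[1,1]*d,d],-1)
    return (P-t)@R
def tool():
    o=ctrl.get_obs();q=o["eef_rot"];return np.array(o["eef_pos"]),Ro.from_quat([q[1],q[2],q[3],q[0]]),o
def masks(p):
    h=cv2.cvtColor(p,cv2.COLOR_BGR2HSV);H,S,V=h[...,0].astype(int),h[...,1],h[...,2]
    return dict(teal=(H>75)&(H<97)&(S>100)&(V>60),red=((H<4)|(H>174))&(S>150)&(V>60),blue=(H>98)&(H<118)&(S>100)&(V>60))
E
python3 - <<'E'
from h import *
x=tool();print(x[0],x[1].as_matrix().round(3))
for n in("scene","top"):
    p=cv2.imread(f"pics/{n}0.png");d=np.load(f"{n}0.npy");C=cloud(n,d);M=masks(p)
    m=M["teal"]&(d>0)&(C[...,1]<0);P=C[m]
    print(n,"teal",m.sum(),np.percentile(P,[1,50,99],axis=0).round(3).tolist())
    T=P[P[:,2]>0.042]; 
    (c,s,a)=cv2.minAreaRect(T[:,:2].astype(np.float32)*1000);print(" rect",len(T),c,s,a, T[:,2].mean())
    m=M["red"]&(d>0)&(C[...,2]>0.094)&(C[...,2]<0.11);print(" tub",m.sum(),C[m][:,2].mean(),cv2.minAreaRect(C[m][:,:2].astype(np.float32)*1000))
    m=M["blue"]&(d>0)&(C[...,2]<0.012);print(" mat",cv2.minAreaRect(C[m][:,:2].astype(np.float32)*1000),C[m][:,2].mean())
    for th in["pan"]:
        for s_ in ctrl.silhouettes(th,n)[:2]:
            mm=s_["pixels"]&(d>0);v,u=np.where(mm);print(th,s_["p"],mm.sum(),u.min(),u.max(),v.min(),v.max())
E
```

```text
[ 0.25569041 -0.51504031  0.23130696] [[ 0.445 -0.     0.896]
 [-0.896 -0.     0.445]
 [ 0.    -1.    -0.   ]]
scene teal 335 [[0.376, -0.325, 0.001], [0.467, -0.306, 0.048], [0.51, -0.286, 0.054]]
 rect 281 (464.39862060546875, -304.9634094238281) (95.88665008544922, 25.615312576293945) 13.697495460510254 0.048857897152488686
 tub 1909 0.09999325773807596 ((561.498046875, 230.3525390625), (298.5054626464844, 227.88185119628906), 6.818160057067871)
 mat ((593.9268188476562, -267.23016357421875), (313.4949035644531, 224.611083984375), 0.007262128870934248) 0.0037024475765271795
pan 0.83 4013 152 254 234 330
top teal 877 [[0.422, -0.363, -0.003], [0.674, -0.315, 0.007], [0.733, -0.239, 0.054]]
 rect 353 (465.0661315917969, -304.2749938964844) (89.00054931640625, 26.425487518310547) 14.566300392150879 0.04830194460646715
 tub 2758 0.09992897517298455 ((563.58251953125, 230.19741821289062), (293.61956787109375, 224.68276977539062), 6.772012233734131)
 mat ((598.285400390625, -268.90435791015625), (225.17616271972656, 304.55517578125), 89.98114013671875) 0.0027941962184474768
```

```bash
cat >> h.py <<'E'
def Rpan(yaw,nose=0.): # world tool rotation for pan yaw, nose-down angle (deg)
    z=np.array([np.cos(np.radians(yaw)),np.sin(np.radians(yaw)),0]);y=np.array([0,0,-1.]);x=np.cross(y,z)
    return Ro.from_matrix(np.stack([x,y,z],1))*Ro.from_rotvec([-np.radians(nose),0,0])
def plan(p,R,after=True):
    p0,R0,o=tool();rv=(R0.inv()*R).as_rotvec(degrees=True)/6
    print("turn units",rv.round(2),"shift units after turn",R.inv().apply(np.array(p)-p0).__truediv__(0.03).round(2),"before",R0.inv().apply(np.array(p)-p0).__truediv__(0.03).round(2))
E
python3 - <<'E'
from h import *
plan([0.4797,-0.3008,0.13],Rpan(14.1))
E
```

```text
turn units [ 0.    2.05 -0.  ] shift units after turn [-5.11  3.38  8.98] before [-3.08  3.38  9.86]
```

Emit:
{"fn": "step_arm", "kwargs": {"commands": [[0,0.7,0,0,0,0,1],[0,0.7,0,0,0,0,1],[0,0.65,0,0,0,0,1],[0,0,0,-0.73,0,1,1],[0,0,0,-0.73,0,1,1],[0,0,0,-0.73,0.5,1,1],[0,0,0,-0.73,0.5,1,1],[0,0,0,-0.73,0.5,1,1],[0,0,0,-0.73,0.5,1,1],[0,0,0,-0.73,0.5,1,1]]}}

```text
time_s: 2.2
eef_pos: [0.4229, -0.314, 0.156]
eef_rot: [-0.558, 0.558, -0.435, 0.435]
wrist_force: [0.9, -0.5, 0.2]
opening: 1.002
```

Emit:
{"fn": "step_arm", "kwargs": {"commands": [[0,0,0,0,0.44,1,1],[0,0,0,0,0.44,1,1],[0,0,0,0,0,0,1],[0,0,0,0,0,0,1]]}}

```text
time_s: 2.6
eef_pos: [0.4803, -0.3, 0.1294]
eef_rot: [-0.558, 0.558, -0.435, 0.434]
wrist_force: [-0.3, -0.6, -0.1]
opening: 0.998
```

Run:
```python
from h import *
plan([0.4797,-0.3008,0.018],Rpan(14.1))
p,R,o=tool();print(p,R.as_matrix().round(3),o["q"].round(3))
p,d=ctrl.camera("scene");cv2.imwrite("pics/s1.png",p)
```

```text
turn units [ 0.01  0.02 -0.01] shift units after turn [ 0.02  3.71 -0.02] before [ 0.02  3.71 -0.02]
[ 0.48025084 -0.30002986  0.12938063] [[ 0.245 -0.001  0.969]
 [-0.969  0.001  0.245]
 [-0.001 -1.    -0.001]] [-0.768  0.274  1.714 -0.     1.154  0.555]
```

View pics/s1.png

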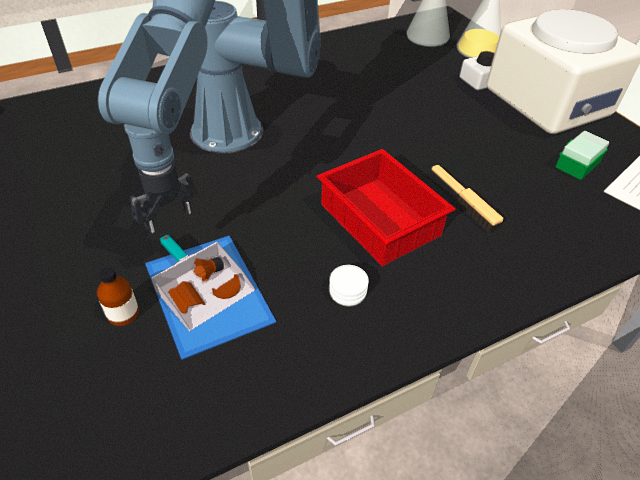

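The open gripper hangs straight over the teal handle at (172,245). Nothing else has moved, so I'm descending and closing.

Emit:
{"fn": "step_arm", "kwargs": {"commands": [[0,0,0,0,0.8,0,1],[0,0,0,0,0.8,0,1],[0,0,0,0,0.8,0,1],[0,0,0,0,0.7,0,1],[0,0,0,0,0.6,0,1],[0,0,0,0,0,0,1],[0,0,0,0,0,0,1]]}}

```text
time_s: 3.35
eef_pos: [0.4798, -0.3013, 0.0196]
eef_rot: [-0.557, 0.557, -0.435, 0.435]
wrist_force: [-0.3, -0.8, 0.9]
opening: 0.998
```

Emit:
{"fn": "step_arm", "kwargs": {"commands": [[0,0,0,0,0,0,0.5],[0,0,0,0,0,0,0.3],[0,0,0,0,0,0,0.1],[0,0,0,0,0,0,0],[0,0,0,0,0,0,0],[0,0,0,0,0,0,0],[0,0,0,0,0,0,0],[0,0,0,0,0,0,0]]}}

```text
time_s: 4.15
eef_pos: [0.4805, -0.3008, 0.0196]
eef_rot: [-0.558, 0.558, -0.435, 0.435]
wrist_force: [-1.1, 1.2, 5.2]
opening: 0.298
```

Emit:
{"fn": "step_arm", "kwargs": {"commands": [[0,0,0,0,-0.1,0,0],[0,0,0,0,-0.2,0,0],[0,0,0,0,-0.3,0,0],[0,0,0,0,-0.4,0,0],[0,0,0,0,-0.4,0,0],[0,0,0,0,-0.3,0,0],[0,0,0,0,-0.2,0,0],[0,0,0,0,-0.1,0,0],[0,0,0,0,0,0,0]]}}

```text
time_s: 5.05
eef_pos: [0.4803, -0.3007, 0.0793]
eef_rot: [-0.558, 0.558, -0.435, 0.435]
wrist_force: [-0.8, -0.2, -4.6]
opening: 0.295
```

```bash
cat >> h.py <<'E'
def pan_pose(tag):
    "points on the pan silhouette, in the tool frame: blade plane fit"
    p0,R0,o=tool()
    for n in("scene","top"):
        p,d=ctrl.camera(n);cv2.imwrite(f"pics/{n}_{tag}.png",p);C=cloud(n,d)
        L=(C-p0)@R0.as_matrix() # tool coords
        h=cv2.cvtColor(p,cv2.COLOR_BGR2HSV)
        # blade region seen from tool: z 0.03..0.2, |x|<0.085, near y<0.05
        grey=(h[...,1]<60)&(h[...,2]>110)&(d>0)&(abs(L[...,0])<0.08)&(L[...,2]>0.045)&(L[...,2]<0.185)&(L[...,1]>-0.03)&(L[...,1]<0.06)
        Q=L[grey]
        if len(Q)<30: print(n,"few",len(Q));continue
        m=np.ones(len(Q),bool)
        for _ in range(8):
            A=np.c_[Q[m][:,[0,2]],np.ones(m.sum())];s=np.linalg.lstsq(A,Q[m][:,1],rcond=None)[0]
            r=Q[:,1]-np.c_[Q[:,[0,2]],np.ones(len(Q))]@s
            m=(r>-0.006)&(r<0.008)
        print(n,"n",m.sum(),"nose-down vs tool deg",np.degrees(np.arctan(s[1])).round(2),"roll",np.degrees(np.arctan(s[0])).round(2),"y at grasp z=0",s[2].round(4),"zmax",np.percentile(Q[m][:,2],99).round(4))
E
python3 - <<'E'
from h import *
pan_pose("lift")
o=ctrl.get_obs();print(o["eef_pos"],o["wrist_force"],o["torque"],o["opening"])
E
```

```text
scene n 1801 nose-down vs tool deg 0.77 roll 0.08 y at grasp z=0 0.0123 zmax 0.1841
top n 1977 nose-down vs tool deg 0.36 roll 0.12 y at grasp z=0 0.0144 zmax 0.1841
[ 0.47995841 -0.30030852  0.0785137 ] [ 0.81791828 -0.84192773 -5.47726637] [-0.12858477  0.35448597  0.02272731] 0.29791789126890517
```

View pics/scene_lift.png

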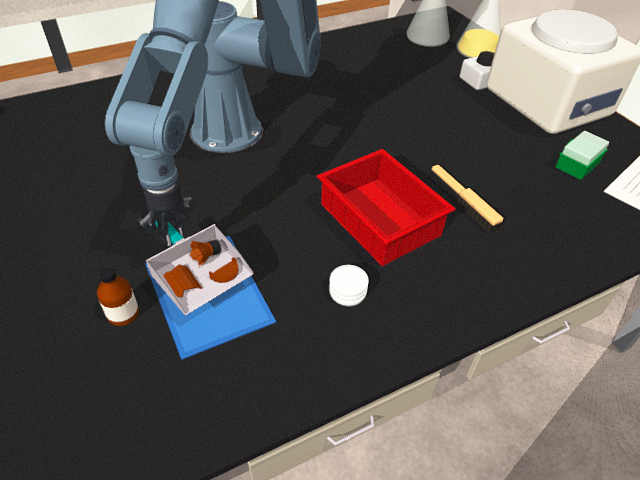

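The pan is up and level, with the three pieces at (203,250), (183,280) and (223,270). I'll raise it clear of everything, then yaw.

Emit:
{"fn": "step_arm", "kwargs": {"commands": [[0,0,0,0,-0.15,0,0],[0,0,0,0,-0.3,0,0],[0,0,0,0,-0.45,0,0],[0,0,0,0,-0.55,0,0],[0,0,0,0,-0.55,0,0],[0,0,0,0,-0.55,0,0],[0,0,0,0,-0.45,0,0],[0,0,0,0,-0.3,0,0],[0,0,0,0,-0.2,0,0],[0,0,0,0,-0.1,0,0]]}}

```text
time_s: 6.15
eef_pos: [0.4803, -0.3006, 0.1874]
eef_rot: [-0.558, 0.558, -0.435, 0.435]
wrist_force: [0.3, -0.9, -4.5]
opening: 0.292
```

Emit:
{"fn": "step_arm", "kwargs": {"commands": [[0,-0.1,0,0,0,0,0],[0,-0.2,0,0,0,0,0],[0,-0.3,0,0,0,0,0],[0,-0.45,0,0,0,0,0],[0,-0.6,0,0,0,0,0],[0,-0.7,0,0,0,0,0],[0,-0.8,0,0,0,0,0],[0,-0.8,0,0,0,0,0],[0,-0.8,0,0,0,0,0],[0,-0.8,0,0,0,0,0]]}}

```text
time_s: 7.15
eef_pos: [0.4799, -0.3003, 0.186]
eef_rot: [0.66, -0.659, 0.256, -0.255]
wrist_force: [-0.2, 0.5, -3.6]
opening: 0.293
```

Emit:
{"fn": "step_arm", "kwargs": {"commands": [[0,-0.8,0,0,0,0,0],[0,-0.8,0,0,0,0,0],[0,-0.8,0,0,0,0,0],[0,-0.8,0,0,0,0,0],[0,-0.8,0,0,0,0,0],[0,-0.8,0,0,0,0,0],[0,-0.8,0,0,0,0,0],[0,-0.7,0,0,0,0,0],[0,-0.6,0,0,0,0,0],[0,-0.4,0,0,0,0,0]]}}

```text
time_s: 8.15
eef_pos: [0.4802, -0.3005, 0.1862]
eef_rot: [0.707, -0.707, -0.009, 0.009]
wrist_force: [0.3, 0.5, -3.6]
opening: 0.293
```

Emit:
{"fn": "step_arm", "kwargs": {"commands": [[0,-0.35,0,0,0,0,0],[0,-0.25,0,0,0,0,0],[0,-0.15,0,0,0,0,0],[0,0,0,0,0,0,0],[0,0,0,0,0,0,0]]}}

```text
time_s: 8.65
eef_pos: [0.4802, -0.3006, 0.1868]
eef_rot: [0.706, -0.706, -0.035, 0.035]
wrist_force: [0.9, 1.1, -4.4]
opening: 0.294
```

Run:
```python
from h import *
a=np.radians(6.8);T=np.array([[np.cos(a),-np.sin(a)],[np.sin(a),np.cos(a)]])
lip=np.array([.5625,.2303])+T@[-.012,-.082];g=lip-0.19*T[:,1]
print("lip",lip,"grasp",g)
plan([*g,0.145],Rpan(96.8)); print(tool()[0],tool()[2]["q"].round(2))
pan_pose("yaw")
```

```text
lip [0.56029354 0.14745598] grasp [ 0.58279029 -0.04120747]
turn units [-0.   -0.19  0.  ] shift units after turn [4.42 1.39 8.18] before [4.26 1.39 8.26]
[ 0.48021225 -0.30055937  0.1867821 ] [-0.77  0.21  1.67  0.    1.26 -0.87]
scene n 857 nose-down vs tool deg 0.51 roll -0.0 y at grasp z=0 0.0128 zmax 0.1844
top n 2353 nose-down vs tool deg 0.54 roll 0.06 y at grasp z=0 0.0134 zmax 0.1842
```

View pics/scene_yaw.png

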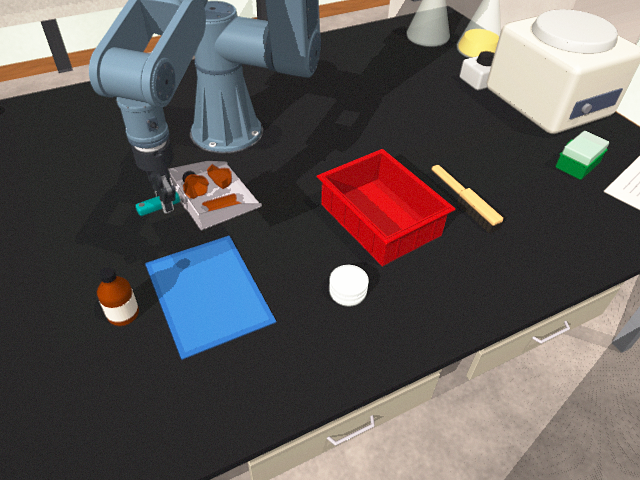

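Emit:
{"fn": "step_arm", "kwargs": {"commands": [[0,-0.1,0,0.05,0,0.1,0],[0,-0.1,0,0.14,0,0.25,0],[0,0,0,0.24,0,0.45,0],[0,0,0,0.38,0,0.7,0],[0,0,0,0.49,0,0.9,0],[0,0,0,0.49,0,0.9,0],[0,0,0,0.49,0,0.9,0],[0,0,0,0.49,0,0.9,0],[0,0,0,0.49,0,0.9,0],[0,0,0,0.38,0,0.7,0]]}}

```text
time_s: 9.75
eef_pos: [0.5649, -0.0848, 0.1869]
eef_rot: [0.706, -0.706, -0.043, 0.043]
wrist_force: [-0.1, -1.2, -4.8]
opening: 0.296
```

Emit:
{"fn": "step_arm", "kwargs": {"commands": [[0,0,0,0.27,0.05,0.5,0],[0,0,0,0.2,0.1,0.4,0],[0,0,0,0.15,0.15,0.25,0],[0,0,0,0.1,0.2,0.18,0],[0,0,0,0.06,0.2,0.1,0],[0,0,0,0,0.2,0.05,0],[0,0,0,0,0.15,0,0],[0,0,0,0,0.1,0,0],[0,0,0,0,0,0,0],[0,0,0,0,0,0,0]]}}

```text
time_s: 10.75
eef_pos: [0.5826, -0.0414, 0.1525]
eef_rot: [-0.706, 0.706, 0.042, -0.042]
wrist_force: [-0.1, 0.5, -3.1]
opening: 0.29
```

Run:
```python
from h import *
plan([.5828,-.0412,0.1166],Rpan(96.8)); print(tool()[0],tool()[2]["q"].round(2))
pan_pose("rim")
o=ctrl.get_obs();print(o["wrist_force"],o["torque"])
n="top";p=cv2.imread("pics/top_rim.png");p,d=ctrl.camera("top");C=cloud("top",d);M=masks(p)
m=M["red"]&(d>0)&(C[...,2]>0.094)&(C[...,2]<0.107);print(cv2.minAreaRect(C[m][:,:2].astype(np.float32)*1000))
```

```text
turn units [0.   0.01 0.  ] shift units after turn [0.01 1.2  0.01] before [0.01 1.2  0.01]
[ 0.58258246 -0.04144372  0.15250376] [-0.27  0.28  1.65 -0.    1.21 -0.39]
scene n 623 nose-down vs tool deg 0.61 roll 0.05 y at grasp z=0 0.0123 zmax 0.1843
top n 1805 nose-down vs tool deg 0.46 roll -0.1 y at grasp z=0 0.0133 zmax 0.1842
[ 0.77597627 -0.00986548 -4.89852636] [-0.45701614 -0.05387362  0.06064412]
((563.6597900390625, 230.3507537841797), (293.9022216796875, 224.3813934326172), 6.792405128479004)
```

View pics/scene_rim.png

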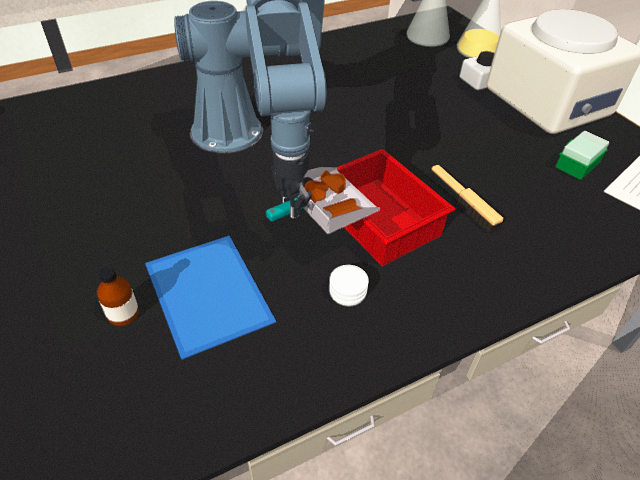

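View pics/top_rim.png

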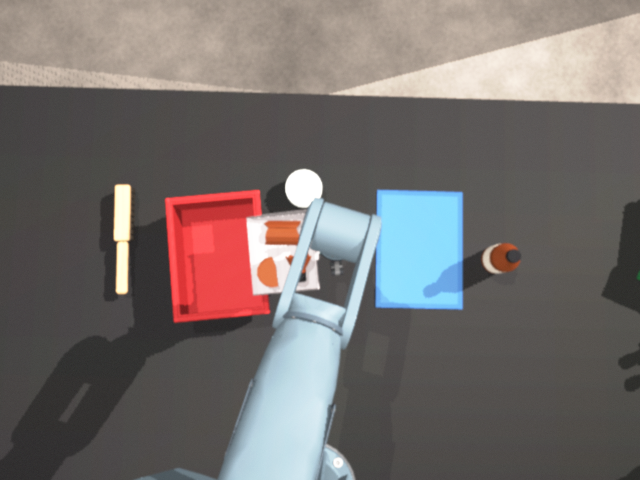

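The pan is level over the tub's near rim: its lip shows at column 248 in the top view and the rim at 258–268. All the glass is aboard, so I'm lowering it to contact.

Emit:
{"fn": "step_arm", "kwargs": {"commands": [[0,0,0,0,0.15,0,0],[0,0,0,0,0.25,0,0],[0,0,0,0,0.25,0,0],[0,0,0,0,0.25,0,0],[0,0,0,0,0.15,0,0],[0,0,0,0,0.08,0,0],[0,0,0,0,0,0,0],[0,0,0,0,0,0,0]]}}

```text
time_s: 11.7
eef_pos: [0.5827, -0.0411, 0.1187]
eef_rot: [-0.706, 0.706, 0.043, -0.042]
wrist_force: [0.3, 0.7, -3.7]
opening: 0.297
```

Emit:
{"fn": "step_arm", "kwargs": {"commands": [[0,0,0,0,0.07,0,0],[0,0,0,0,0,0,0]]}}

```text
time_s: 11.9
eef_pos: [0.5829, -0.0412, 0.1168]
eef_rot: [-0.706, 0.706, 0.043, -0.042]
wrist_force: [-0.8, -0.8, -1.6]
opening: 0.294
```

Emit:
{"fn": "step_arm", "kwargs": {"commands": [[0,0,0,0,0.07,0,0],[0,0,0,0,0,0,0],[0,0,0,0,0,0,0]]}}

```text
time_s: 12.2
eef_pos: [0.5831, -0.0413, 0.1151]
eef_rot: [-0.706, 0.706, 0.043, -0.042]
wrist_force: [0.0, -1.2, 2.4]
opening: 0.3
```

Emit:
{"fn": "step_arm", "kwargs": {"commands": [[-0.25,0,0,0,-0.15,0.015,0],[-0.5,0,0,0,-0.3,0.03,0],[-0.5,0,0,0,-0.3,0.03,0],[-0.5,0,0,0,-0.3,0.03,0],[-0.25,0,0,0,-0.15,0.01,0],[0,0,0,0,0,0,0]]}}

```text
time_s: 12.8
eef_pos: [0.5819, -0.0335, 0.1504]
eef_rot: [-0.628, 0.776, 0.048, -0.038]
wrist_force: [0.4, -0.2, -0.5]
opening: 0.295
```

```bash
cat >> h.py <<'E'
def pivot():
    p,R,o=tool();a=np.radians(6.8);T=np.array([[np.cos(a),-np.sin(a)],[np.sin(a),np.cos(a)]])
    for nm,r in(("piv",[0,.0166,.176]),("lip",[0,.0166,.190])):
        w=p+R.apply(r);t=T.T@(w[:2]-[.5632,.2303]);print(nm,"tub xy",t.round(4),"z",w[2].round(4))
    print("tilt",np.degrees(np.arccos(-R.as_matrix()[2,1])).round(2),"q",o["q"].round(2),"F",o["wrist_force"].round(1),"M",o["torque"].round(2))
E
python3 - <<'E'
from h import *
pivot();pan_pose("t12")
E
```

```text
piv tub xy [-0.0132 -0.0955] z 0.0975
lip tub xy [-0.0133 -0.0818] z 0.0945
tilt 12.03 q [-0.15  0.27  1.68 -0.22  1.14 -0.18] F [ 0.4 -0.2 -0.5] M [ 0.47 -0.02 -0.09]
scene n 394 nose-down vs tool deg -0.8 roll 0.01 y at grasp z=0 0.0128 zmax 0.1845
top n 597 nose-down vs tool deg -0.76 roll -0.16 y at grasp z=0 0.0139 zmax 0.1843
```

View pics/scene_t12.png

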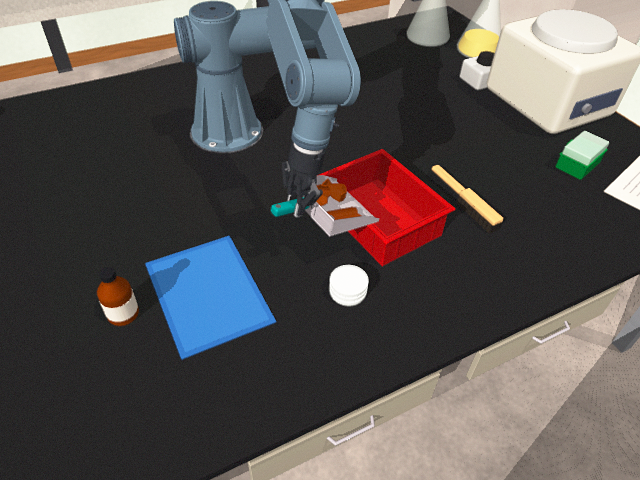

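Emit:
{"fn": "step_arm", "kwargs": {"commands": [[-0.25,0,0,0,-0.11,0.015,0],[-0.5,0,0,0,-0.28,0.03,0],[-0.5,0,0,0,-0.28,0.03,0],[-0.5,0,0,0,-0.28,0.03,0],[-0.25,0,0,0,-0.15,0.015,0],[0,0,0,0,0,0,0]]}}

```text
time_s: 13.5
eef_pos: [0.5804, -0.0212, 0.1807]
eef_rot: [-0.543, 0.837, 0.051, -0.033]
wrist_force: [0.8, 0.8, 2.2]
opening: 0.294
```

Run:
```python
from h import *
pivot();pan_pose("t24")
```

```text
piv tub xy [-0.0131 -0.0977] z 0.0938
lip tub xy [-0.0131 -0.085 ] z 0.0881
tilt 24.03 q [-0.02  0.26  1.68 -0.45  1.18  0.03] F [0.8 0.8 2.2] M [ 0.84  0.2  -0.02]
scene n 142 nose-down vs tool deg -1.72 roll -0.95 y at grasp z=0 0.0118 zmax 0.1839
top n 276 nose-down vs tool deg -3.56 roll 0.21 y at grasp z=0 0.0158 zmax 0.0924
```

View pics/scene_t24.png

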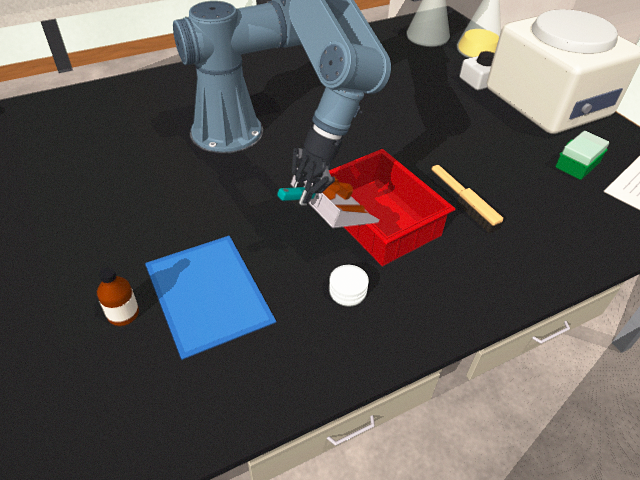

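Emit:
{"fn": "step_arm", "kwargs": {"commands": [[-0.25,0,0,0,-0.15,0.04,0],[-0.5,0,0,0,-0.3,0.04,0],[-0.5,0,0,0,-0.3,0.04,0],[-0.25,0,0,0,-0.15,0.03,0],[0,0,0,0,0,0,0],[0,0,0,0,0,0,0],[0,0,0,0,0,0,0]]}}

```text
time_s: 14.3
eef_pos: [0.578, -0.0056, 0.2015]
eef_rot: [-0.477, 0.877, 0.053, -0.029]
wrist_force: [-0.3, 3.4, 0.8]
opening: 0.292
```

Run:
```python
from h import *
pivot();pan_pose("t33")
```

```text
piv tub xy [-0.0135 -0.0972] z 0.092
lip tub xy [-0.0136 -0.0855] z 0.0844
tilt 32.91 q [ 0.09  0.28  1.66 -0.61  1.25  0.18] F [-0.3  3.4  0.8] M [ 1.25  0.13 -0.03]
scene n 236 nose-down vs tool deg -2.42 roll 0.05 y at grasp z=0 0.0127 zmax 0.1843
top n 874 nose-down vs tool deg -2.14 roll -0.04 y at grasp z=0 0.0131 zmax 0.1664
```

View pics/scene_t33.png

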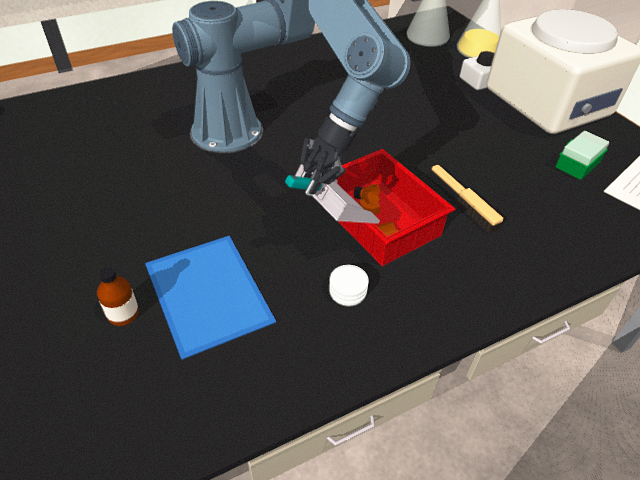

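Run:
```python
from h import *
p=cv2.imread("pics/top_t33.png")[160:360,130:360];q=cv2.imread("pics/scene_t33.png")[120:280,260:480]
cv2.imwrite("pics/zz33.png",np.hstack([cv2.resize(p,(400,348)),cv2.resize(q,(400,348))]))
for n in("top","scene"):
    c=ctrl.get_calibration(n);R,t=np.array(c["R"]),np.array(c["t"]);
    for th in["glass_neck","glass_base","glass_wall"]:
        print(th,[(np.round(R.T@(np.array(b["point"])-t),3),round(b["p"],2)) for b in ctrl.boxes_of(th,n)[:2]])
```

```text
glass_neck []
glass_base []
glass_wall []
glass_neck [(array([0.507, 0.216, 0.058]), 0.87), (array([0.54 , 0.211, 0.025]), 0.3)]
glass_base [(array([0.539, 0.215, 0.027]), 0.44)]
glass_wall [(array([0.617, 0.22 , 0.023]), 0.47), (array([ 0.61 , -0.271,  0.006]), 0.35)]
```

View pics/zz33.png

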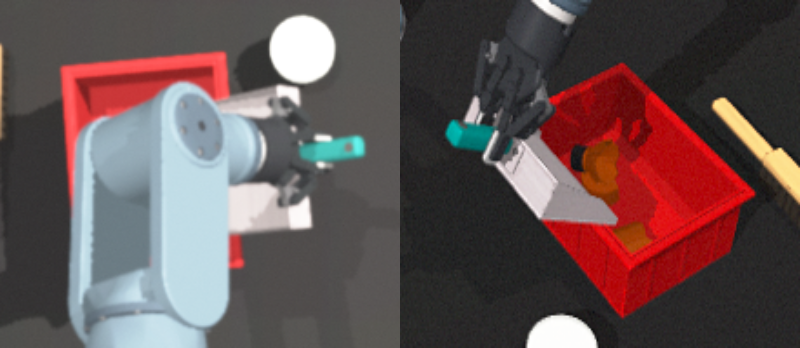

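All three pieces appear in the tub: neck near (600,165) in the right crop, with base and wall below it. I'll tip a little further and hold the press to be sure.

Emit:
{"fn": "step_arm", "kwargs": {"commands": [[-0.5,0,0,0,-0.28,0.03,0],[-0.5,0,0,0,-0.28,0.03,0],[-0.5,0,0,0,-0.28,0.03,0],[0,0,0,0,0,0,0],[0,0,0,0,0,0,0],[0,0,0,0,0,0,0],[0,0,0,0,0,0,0],[0,0,0,0,0,0,0]]}}

```text
time_s: 15.5
eef_pos: [0.5762, 0.011, 0.2209]
eef_rot: [-0.406, 0.912, 0.055, -0.024]
wrist_force: [-0.1, 4.3, -0.7]
opening: 0.294
```

Run:
```python
from h import *
pivot();pan_pose("t42")
q=cv2.imread("pics/scene_t42.png")[120:280,260:480]
cv2.imwrite("pics/zz42.png",cv2.resize(q,(800,582)))
for n in["scene"]:
    c=ctrl.get_calibration(n);R,t=np.array(c["R"]),np.array(c["t"]);
    for th in["glass_neck","glass_base","glass_wall"]:
        print(th,[(np.round(R.T@(np.array(b["point"])-t),3),round(b["p"],2)) for b in ctrl.boxes_of(th,n)[:2]])
```

```text
piv tub xy [-0.0132 -0.0995] z 0.0909
lip tub xy [-0.0132 -0.0891] z 0.0815
tilt 41.95 q [ 0.18  0.32  1.64 -0.76  1.33  0.31] F [-0.1  4.3 -0.7] M [ 1.45  0.17 -0.05]
scene n 35 nose-down vs tool deg 68.09 roll -1.62 y at grasp z=0 -0.1054 zmax 0.0479
top n 747 nose-down vs tool deg -3.28 roll -0.04 y at grasp z=0 0.0144 zmax 0.184
glass_neck [(array([0.51 , 0.213, 0.059]), 0.63)]
glass_base [(array([0.651, 0.465, 0.036]), 0.72), (array([0.543, 0.221, 0.026]), 0.46)]
glass_wall [(array([0.619, 0.221, 0.021]), 0.49)]
```

View pics/zz42.png

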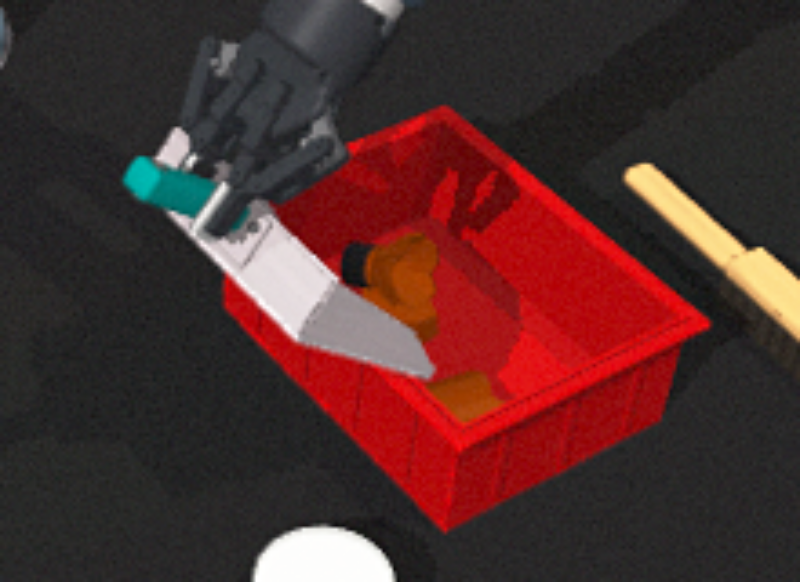

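Emit:
{"fn": "step_arm", "kwargs": {"commands": [[0,0,0,0,-0.3,-0.27,0],[0,0,0,0,-0.6,-0.54,0],[0,0,0,0,-0.6,-0.54,0],[0,0,0,0,-0.6,-0.54,0],[0.5,0,0,0,-0.3,-0.27,0],[0.8,0,0,0,0,0,0],[0.8,0,0,0,0,0,0],[0.8,0,0,0,0,0,0],[0.8,0,0,0,0,0,0],[0.8,0,0,0,0,0,0]]}}

```text
time_s: 16.75
eef_pos: [0.5758, 0.0103, 0.3191]
eef_rot: [-0.608, 0.792, 0.048, -0.037]
wrist_force: [-0.0, 0.5, -1.8]
opening: 0.293
```

Emit:
{"fn": "step_arm", "kwargs": {"commands": [[0.8,0,0,0,0,0,0],[0.8,0,0,0,0,0,0],[0.6,0,0,0,0,0,0],[0.3,0,0,0,0,0,0],[0,0,0,0,0,0,0]]}}

```text
time_s: 17.25
eef_pos: [0.5758, 0.0091, 0.3183]
eef_rot: [-0.705, 0.707, 0.041, -0.042]
wrist_force: [-0.7, 0.4, -3.7]
opening: 0.297
```

Run:
```python
from h import *
pivot();pan_pose("empty")
plan([.4803,-.3008,.22],Rpan(14.1));print(tool()[0])
q=cv2.imread("pics/scene_empty.png")[80:280,240:500]
cv2.imwrite("pics/zz5.png",cv2.resize(q,(780,600)))
for n in["scene"]:
    c=ctrl.get_calibration(n);R,t=np.array(c["R"]),np.array(c["t"]);
    for th in["glass_neck","glass_base","glass_wall"]:
        print(th,[(np.round(R.T@(np.array(b["point"])-t),3),round(b["p"],2)) for b in ctrl.boxes_of(th,n)[:2]])
```

```text
piv tub xy [-0.0137 -0.0452] z 0.3013
lip tub xy [-0.0137 -0.0312] z 0.3013
tilt 0.13 q [-0.19  0.12  1.5  -0.    1.52 -0.31] F [-0.7  0.4 -3.7] M [-0.29  0.    0.02]
scene n 1520 nose-down vs tool deg -1.8 roll -0.04 y at grasp z=0 0.0124 zmax 0.1841
top n 3781 nose-down vs tool deg -1.97 roll -0.02 y at grasp z=0 0.0136 zmax 0.184
turn units [2.00e-02 1.38e+01 1.00e-02] shift units after turn [ 9.28  3.27 -5.61] before [-4.4   3.29 -9.91]
[0.57580487 0.01036733 0.31810997]
glass_neck [(array([0.538, 0.208, 0.025]), 0.7), (array([0.509, 0.216, 0.057]), 0.61)]
glass_base [(array([0.539, 0.213, 0.025]), 0.44)]
glass_wall [(array([ 0.595, -0.462,  0.086]), 0.17)]
```

View pics/zz5.png

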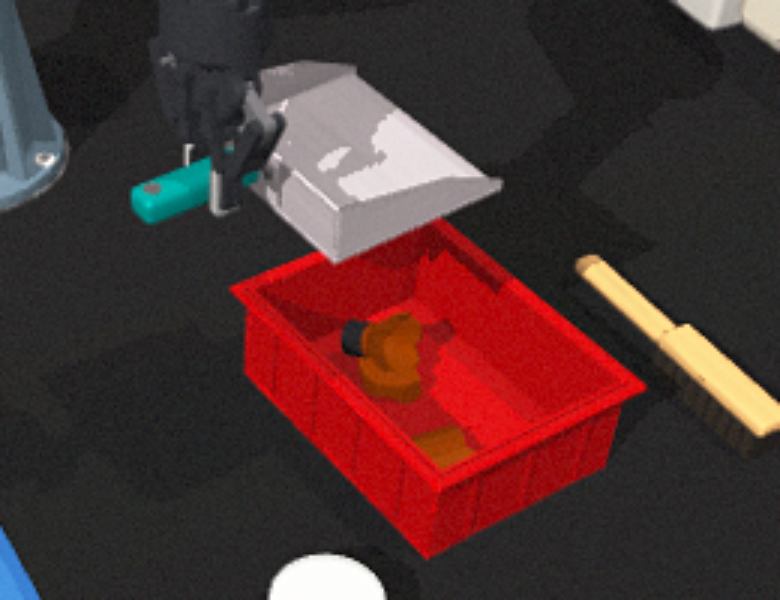

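The pan is empty. The neck, base and wall all lie in the tub, at (380,345), (390,380) and (445,445) in the crop. Going back to the mat.

Emit:
{"fn": "step_arm", "kwargs": {"commands": [[-0.3,0,0,-0.15,0,-0.4,0],[0,0,0,-0.4,0,-0.9,0],[0,0,0,-0.44,0,-1,0],[0,0,0,-0.44,0,-1,0],[0,0,0,-0.44,0,-1,0],[0,0,0,-0.44,0,-1,0],[0,0,0,-0.44,0,-1,0],[0,0,0,-0.44,0,-1,0],[0,0,0,-0.44,0,-1,0],[0,0,0,-0.44,0,-1,0]]}}

```text
time_s: 18.5
eef_pos: [0.4876, -0.2817, 0.3265]
eef_rot: [-0.694, 0.718, 0.043, -0.042]
wrist_force: [0.9, 0.1, -3.5]
opening: 0.293
```

Emit:
{"fn": "step_arm", "kwargs": {"commands": [[0,0.4,0,-0.3,0,-0.6,0],[0,0.9,0,0,0,0,0],[0,1,0,0,0,0,0],[0,1,0,0,0,0,0],[0,1,0,0,0,0,0],[0,1,0,0,0,0,0],[0,1,0,0,0,0,0],[0,1,0,0,0,0,0],[0,1,0,0,0,0,0],[0,1,0,0,0,0,0]]}}

```text
time_s: 19.5
eef_pos: [0.4812, -0.2993, 0.3268]
eef_rot: [-0.633, 0.653, -0.288, 0.299]
wrist_force: [0.3, -1.0, -3.1]
opening: 0.294
```

Emit:
{"fn": "step_arm", "kwargs": {"commands": [[0,1,0,0,0,0,0],[0,1,0,0,0,0,0],[0,1,0,0,0,0,0],[0,1,0,0,0,0,0],[0,0.5,0,0,0,0,0],[0,0,0,0,0,0,0],[0,0,0,0,0,0,0]]}}

```text
time_s: 20.2
eef_pos: [0.4814, -0.2992, 0.3268]
eef_rot: [-0.55, 0.566, -0.426, 0.442]
wrist_force: [-0.5, 0.9, -3.3]
opening: 0.29
```

Run:
```python
from h import *
pan_pose("back")
plan([.4803,-.3008,.06],Rpan(14.1,1.9));p,R,o=tool();print(p,R.as_matrix().round(3),o["wrist_force"])
```

```text
scene n 3701 nose-down vs tool deg -1.81 roll 0.08 y at grasp z=0 0.0125 zmax 0.1836
top n 5470 nose-down vs tool deg -2.09 roll 0.03 y at grasp z=0 0.0138 zmax 0.1836
turn units [-0.27  0.01  0.3 ] shift units after turn [0.04 8.89 0.24] before [-0.24  8.89 -0.01]
[ 0.4815285  -0.29918485  0.32683977] [[ 0.245  0.003  0.97 ]
 [-0.969 -0.032  0.245]
 [ 0.031 -0.999 -0.005]] [-0.139131   -0.47701797 -2.12130547]
```

Emit:
{"fn": "step_arm", "kwargs": {"commands": [[-0.27,0,0.3,0,0,0,0],[0,0,0,0.04,0.5,0.24,0],[0,0,0,0,1,0,0],[0,0,0,0,1,0,0],[0,0,0,0,1,0,0],[0,0,0,0,1,0,0],[0,0,0,0,1,0,0],[0,0,0,0,1,0,0],[0,0,0,0,1,0,0],[0,0,0,0,0.6,0,0]]}}

```text
time_s: 21.3
eef_pos: [0.48, -0.2988, 0.0799]
eef_rot: [-0.549, 0.566, -0.443, 0.426]
wrist_force: [-0.4, -0.1, -2.4]
opening: 0.298
```

Emit:
{"fn": "step_arm", "kwargs": {"commands": [[0,0,0,0,0.4,0,0],[0,0,0,0,0.2,0,0],[0,0,0,0,0,0,0],[0,0,0,0,0,0,0]]}}

```text
time_s: 21.7
eef_pos: [0.4815, -0.3011, 0.0666]
eef_rot: [-0.548, 0.566, -0.441, 0.428]
wrist_force: [0.6, -0.2, -2.2]
opening: 0.296
```

Run:
```python
from h import *
pan_pose("low")
plan([.4803,-.3008,.0196],Rpan(14.1,1.9));p,R,o=tool();print(p,R.as_matrix()[2].round(3),o["wrist_force"])
```

```text
scene n 3285 nose-down vs tool deg -1.89 roll -0.06 y at grasp z=0 0.0127 zmax 0.1834
top n 3327 nose-down vs tool deg -2.02 roll 0.05 y at grasp z=0 0.0134 zmax 0.1836
turn units [-0.02 -0.    0.02] shift units after turn [-0.03  1.58  0.01] before [-0.03  1.58  0.01]
[ 0.48162066 -0.30126294  0.06702115] [ 0.002 -1.    -0.031] [ 0.31335899 -0.6101369  -3.45130231]
```

View pics/scene_low.png

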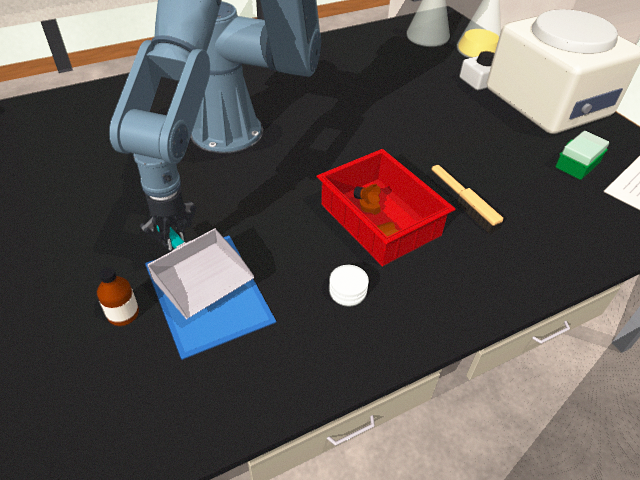

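The empty pan hangs level just above the mat, centred near (200,275). Lowering it now.

Emit:
{"fn": "step_arm", "kwargs": {"commands": [[0,0,0,0,0.3,0,0],[0,0,0,0,0.4,0,0],[0,0,0,0,0.4,0,0],[0,0,0,0,0.25,0,0],[0,0,0,0,0.13,0,0],[0,0,0,0,0.05,0,0],[0,0,0,0,0,0,0],[0,0,0,0,0,0,0]]}}

```text
time_s: 22.6
eef_pos: [0.4797, -0.3012, 0.0202]
eef_rot: [-0.548, 0.566, -0.442, 0.428]
wrist_force: [0.1, 0.1, -2.6]
opening: 0.289
```

Emit:
{"fn": "step_arm", "kwargs": {"commands": [[0,0,0,0,0.04,0,0],[0,0,0,0,0,0,0],[0,0,0,0,0,0,0]]}}

```text
time_s: 22.9
eef_pos: [0.4797, -0.3013, 0.0193]
eef_rot: [-0.548, 0.566, -0.442, 0.428]
wrist_force: [-1.1, -0.0, 3.6]
opening: 0.29
```

Emit:
{"fn": "step_arm", "kwargs": {"commands": [[0,0,0,0,0.04,0,0],[0,0,0,0,0,0,0],[0,0,0,0,0,0,0]]}}

```text
time_s: 23.2
eef_pos: [0.4796, -0.3014, 0.0191]
eef_rot: [-0.548, 0.566, -0.442, 0.428]
wrist_force: [-5.4, 2.8, 12.4]
opening: 0.295
```

In contact with the mat. Releasing, then rising straight up.

Emit:
{"fn": "step_arm", "kwargs": {"commands": [[0,0,0,0,-0.04,0,0],[0,0,0,0,0,0,0.5],[0,0,0,0,0,0,1],[0,0,0,0,0,0,1],[0,0,0,0,0,0,1],[0,0,0,0,0,0,1],[0,0,0,0,0,0,1]]}}

```text
time_s: 23.9
eef_pos: [0.4793, -0.3009, 0.0186]
eef_rot: [-0.548, 0.566, -0.442, 0.428]
wrist_force: [-0.2, 0.6, -0.8]
opening: 0.996
```

Emit:
{"fn": "step_arm", "kwargs": {"commands": [[0,0,0,0,-0.2,0,1],[0,0,0,0,-0.5,0,1],[0,0,0,0,-0.8,0,1],[0,0,0,0,-1,0,1],[0,0,0,0,-1,0,1],[0,0,0,0,-1,0,1],[0,0,0,0,-0.6,0,1],[0,0,0,0,0,0,1],[0,0,0,0,0,0,1]]}}

```text
time_s: 24.8
eef_pos: [0.4842, -0.2998, 0.1722]
eef_rot: [-0.548, 0.566, -0.442, 0.428]
wrist_force: [0.6, -0.5, 0.7]
opening: 0.998
```

Run:
```python
from h import *
for n in("scene","top"):
    p,d=ctrl.camera(n);cv2.imwrite(f"pics/{n}_end.png",p);C=cloud(n,d);M=masks(p)
    m=M["teal"]&(d>0)&(C[...,1]<0)&(C[...,2]>.042)&(C[...,2]<.06);print(n,"handle",cv2.minAreaRect(C[m][:,:2].astype(np.float32)*1000),C[m][:,2].mean())
    m=M["red"]&(d>0)&(C[...,2]>0.094)&(C[...,2]<0.107);print(" tub",cv2.minAreaRect(C[m][:,:2].astype(np.float32)*1000))
    h=cv2.cvtColor(p,cv2.COLOR_BGR2HSV);
    m=(h[...,1]<60)&(h[...,2]>110)&(abs(C[...,0]-.592)<.06)&(abs(C[...,1]+.272)<.06)&(C[...,2]<.02)
    Q=C[m];s=np.linalg.lstsq(np.c_[Q[:,:2],np.ones(len(Q))],Q[:,2],rcond=None)[0];print(" blade",len(Q),"slope deg",np.degrees(s[:2]).round(2),"z mean",Q[:,2].mean())
    c=ctrl.get_calibration(n);R,t=np.array(c["R"]),np.array(c["t"]);
    for th in["glass_neck","glass_base","glass_wall","brush","bottle","dishes"]:
        print(th,[(np.round(R.T@(np.array(b["point"])-t),3),round(b["p"],2)) for b in ctrl.boxes_of(th,n)[:2]])
```

```text
scene handle ((465.30047607421875, -304.27203369140625), (92.94955444335938, 26.575485229492188), 14.237274169921875) 0.048760755135226215
 tub ((561.9256591796875, 230.49407958984375), (296.8528747558594, 228.3384552001953), 6.292747974395752)
 blade 2055 slope deg [-0.12 -0.03] z mean 0.006751020603014393
glass_neck [(array([0.507, 0.216, 0.056]), 0.62)]
glass_base [(array([0.536, 0.212, 0.026]), 0.5)]
glass_wall [(array([ 0.574, -0.278,  0.006]), 0.75), (array([0.618, 0.22 , 0.021]), 0.54)]
brush [(array([0.652, 0.466, 0.037]), 0.73)]
bottle [(array([ 0.597, -0.462,  0.083]), 0.78), (array([ 0.573, -0.278,  0.008]), 0.68)]
dishes [(array([0.756, 0.023, 0.045]), 0.72)]
top handle ((465.3160400390625, -304.95745849609375), (89.27201843261719, 24.798198699951172), 14.912590980529785) 0.048485471516111184
 tub ((563.8445434570312, 230.41175842285156), (294.1813659667969, 224.93699645996094), 6.782706260681152)
 blade 2193 slope deg [-0.21 -0.03] z mean 0.0060047450637259105
glass_neck [(array([0.513, 0.209, 0.064]), 0.76)]
glass_base [(array([ 0.591, -0.272,  0.004]), 0.4)]
glass_wall [(array([0.611, 0.203, 0.016]), 0.57)]
brush [(array([0.632, 0.47 , 0.04 ]), 0.67)]
bottle []
dishes [(array([0.74 , 0.031, 0.047]), 0.76)]
```

View pics/top_end.png

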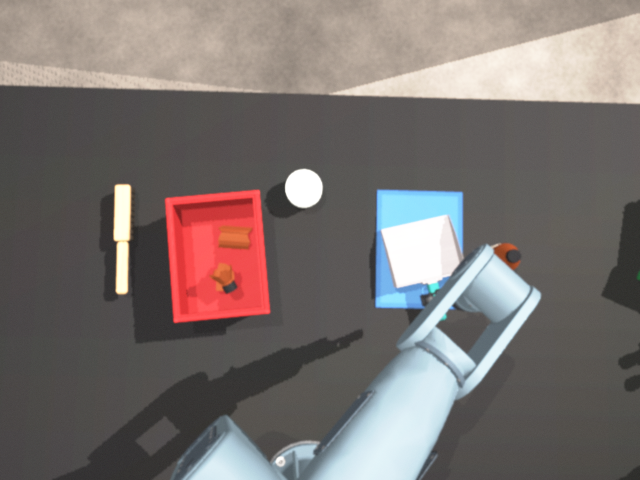

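View pics/scene_end.png

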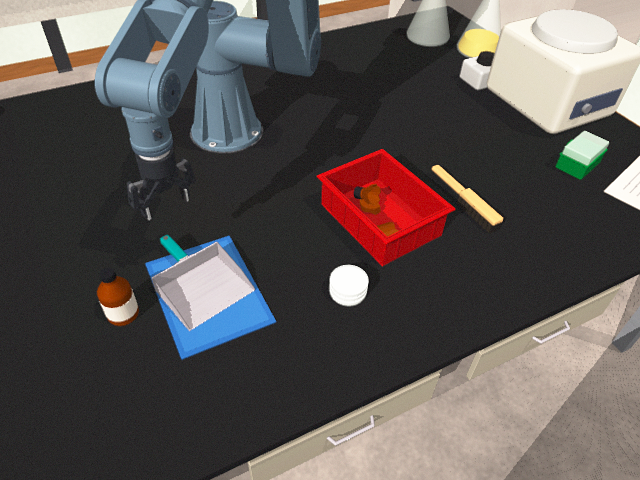

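The pan lies empty and flat on the mat, and the gripper is clear at (155,200) in the scene view. In the top view the neck and base are in the tub at (225,280) and the wall piece at (235,238). The brush, dishes and bottle are where they started.

```bash
python3 -c "
from bench import ctrl
print(ctrl.hand_in())"
```

```text
the job is handed in; nothing more can be done
None
```

The job is done and handed in at about 25 s of the 64 s allowed. No verdict was reported. I carried the loaded pan level to the tub and pressed its lip on the near rim at roughly 7 N. I then tipped it to about 42° with the press held (roughly 4–7 N) until all three pieces were in the tub. The empty pan went back on the mat and I released it.

**Last checks before hand-in:**
- **Pan:** the blade is within about 0.2° of level, with its top at z ≈ 6 mm. The handle is within 1 mm of where it started.
- **Tub:** it moved less than 1 mm, measured from its rim.
- **Glass:** the wall piece lies on the tub floor. The neck rests partly on the base piece, and its visible middle is at z ≈ 0.06 m, below the rim.
- **Other objects:** the brush, bottle and dishes are within the detectors' scatter of their starting positions.
- **Gripper:** it is open and about 0.15 m above the handle, touching nothing.

**Disagreements:** in the final views the detectors also labelled the empty pan as glass or bottle, and the top view missed the bottle because the arm partly hid it. Both pictures contradict those labels. The rim force was worked out from wrist readings, which vary by about 1 N.

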